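Find the fullest screw tin

TASK

Get ready to refill the screw cup: first stand one yellow cup fully down inside the other and let go, the stack upright on the bench. Then find by lifting and comparing which of the three identical blue tins is the heaviest, putting any tin you do not want back upright on the black mat, and leave the tools and the rest where they are. Finish while still holding the heaviest tin upright in the gripper, still and centred just above the nested cups (a few centimetres clear, not touching them): do not put it down.

Things in the scene. Friction and masses are not known exactly. Their poses are not given: they have to be found in the camera images.
- tin_a_mid (a point): One of three identical closed screw tins, blue with a steel lid: a straight cylinder 56 mm across, 80 mm tall, upright on the black mat. Only the hidden filling differs: all weigh 0.15 to 0.75 kg, and the heaviest at least 0.18 kg more than either other; the names do not tell which. Point: its centre, 40 mm above its underside; z up its axis.
- tin_b_mid (a point): One of three identical closed screw tins, blue with a steel lid: a straight cylinder 56 mm across, 80 mm tall, upright on the black mat. Only the hidden filling differs: all weigh 0.15 to 0.75 kg, and the heaviest at least 0.18 kg more than either other; the names do not tell which. Point: its centre, 40 mm above its underside; z up its axis.
- tin_c_mid (a point): One of three identical closed screw tins, blue with a steel lid: a straight cylinder 56 mm across, 80 mm tall, upright on the black mat. Only the hidden filling differs: all weigh 0.15 to 0.75 kg, and the heaviest at least 0.18 kg more than either other; the names do not tell which. Point: its centre, 40 mm above its underside; z up its axis.
- cup_a_mid (a point): One of two identical yellow stacking cups, 90 mm tall, 70 g, upright on the bench. Top 42 mm: straight, 60 mm across (mouth 55 mm); below it a flat shoulder facing down, then a taper from 50 to 38 mm at the foot. Nested, the shoulder sits on the other's rim: inner cup 42 mm higher, stack 132 mm tall. Point: its centre, 45 mm above its underside; z up its axis.
- cup_b_mid (a point): One of two identical yellow stacking cups, 90 mm tall, 70 g, upright on the bench. Top 42 mm: straight, 60 mm across (mouth 55 mm); below it a flat shoulder facing down, then a taper from 50 to 38 mm at the foot. Nested, the shoulder sits on the other's rim: inner cup 42 mm higher, stack 132 mm tall. Point: its centre, 45 mm above its underside; z up its axis.
- mat: Black rubber mat fixed on the bench, 180 mm (its x) by 420 mm (its y), 3 mm thick, on which the tins stand in a row along its y. Origin at the centre of its underside, on the bench (height 0); z up.
- tape_mid (a point): Yellow and black tape measure, 70 x 34 x 62 mm tall, a bystander at the far side of the bench; the point is at its centre, 31 mm up.
- screwdriver_mid (a point): Screwdriver with a red handle, about 200 mm long, lying on the bench at the far side, a bystander; the point is on it near its middle, 12 mm up; x along the blade.
- disc_mid (a point): Loose flat dark grinding disc, 115 mm across, 4 mm thick, lying on the bench, a bystander; the point is at its centre.
- spray_mid (a point): Metal can with a green band, 60 mm across, 190 mm tall, standing at the far side, a bystander; the point is at its centre, 95 mm up.
- drill_mid (a point): Green and black cordless drill standing on its battery, about 210 mm tall, a bystander at the far side; the point is 100 mm up its grip.
Mind the look-alikes: they are no part of the job. What is shaped like the part that bears cup_b_mid but orange is not meant.

How it is judged:
By the outcome, as a careful person would: the job done as asked, in the order asked, and still so for the second after the job is handed in, while the arm keeps its last pose, push and grip.
It also fails if it takes over 72 s, if anything falls off the work surface, if the arm or the gripper's body presses on something with over 40 N, if the wrist force passes 120 N, or if a joint passes its speed limit or range.

ROBOT

A 6-joint arm with a two-finger parallel gripper is mounted at the origin on the work surface. World frame = base frame: x ahead of the robot, y to its left, z up, the work surface at z = 0. Lengths are in m, angles in rad, forces in N, time in s.
With the tool pointing down it reaches from about 0.325 to 0.9 m from the base axis. Payload 6.1 kg.
Tool frame: the origin (TCP) lies on the mounting face of the last link; the fingertips stand 173 mm ahead of it and the grasp point (between the pads) lies r.grip_point_offset ahead of it (r.grip_point_offset is the distance from the TCP to the grasp point, in m); z points along the fingers, y is the line along which they close (so a half turn about z gives the same grasp; the last joint's range is limited). The gripper opens to 85 mm and grips with 20 to 120 N. Pads are 22 mm wide; open, the fingers measure 114 mm over their backs; the gripper's body (76 mm by 85 mm) begins 54 mm behind the grasp point. The pads swing forward as they close: fully open they stand 13 mm farther back than shut.
Start: joints at [-1.262, 0.22, 1.526, -0, 1.395, -0.126], TCP at [0.263, -0.567, 0.405] pointing down, gripper open.
Joint ranges: [-2.98, 2.98], [-0.91, 2.08], [0.09, 2.57], [-1.24, 4.39], [0.2, 2.65], [-2.68, 2.68]. Speed limits (rad/s): [2.57, 2.57, 3.01, 3.14, 3.14, 3.14].

INTERFACE

Orientations are given as a 3x3 rotation matrix whose columns are the frame's x, y, z axes.
In Python, from bench import r, camera, camera_model, boxes_of, regions_of, landmark_of gives the robot as it stands.
- The arm moves only by the shell command python3 -m crank 'ROWS' [OPENING]. ROWS is JSON, a list that holds one entry, the list of rows, each a list of 4 numbers: the shift along the tool's x, y, z in m, then the turn about the tool's z in degrees. A call has 1 to 10 rows; each row shifts and turns the commanded pose from where the row before left it, along the tool's axes as they then stand; what a row does not reach is not made up. A row lasts 1/12 s, in which the tool goes at most 41.7 mm and 7.16 degrees, less where a joint would pass 70% of its speed; a pose out of reach is approached as far as the arm can. A call with a gripper value outside its range is refused whole. OPENING is the finger opening in m, from 0 to 0.0854, set as the call begins (- or left out, the last holds). The fingers move at their own pace and stop on an object; the grip force is fixed at half the most. Time passes only in rows, so rows that do not move let the fingers close. It gives the time, the measured TCP pose, the force, the opening and the grip force at its end, in the units of the state.
- r.sense(): the state, without advancing time (a new reading comes with each control period).
- camera(name): name is "side" or "top" or "wrist"; returns (picture, depth): 384x512x3 uint8, blue, green, red; 384x512 float32, m along the optical axis (not along the pixel's ray), 0 where there is no reading.
- camera_model(name): a dict with "K" (3x3 intrinsics, pixels), "cam_to_world" (4x4, takes a point from camera to world coordinates). Camera axes: x right, y up, looking along -z (the intrinsics and any distortion apply to the point x, -y, -z); pixel columns grow to the right and rows downward; lengths in m; the calibration is good to about 2 mm. A picture is of the moment at which its call begins: read the wrist's pose just before it. camera_model takes no time and is no camera call; for the wrist camera it gives the pose at the moment of the call.
- r.sign_off(): hands the job in; it is judged then, once.
Trained networks look in the newest picture that a camera, given by its name, has taken for a name from the list of things; names that differ only in an ending like _2 or _b are one class to them, and where a whole thing is asked for, a point or a joint stands for the part that bears it (a point fixed in the world has none). Each returns a list of dicts, best first, with "confidence" (0 to 1); they miss things now and then, are a little off and sometimes report something else, mostly with a low value. They report only what shows in the picture. A call takes as long as a camera call. They do not tell look-alikes from the thing itself.
- boxes_of(camera, thing): "xyz" ([x, y, z] in m, in the coordinates of the camera as it stood for that picture, good to about 4 mm: the middle of the surface that is visible of it).
- regions_of(camera, thing): "pixels" (384x512 bool, what is visible of it).
- landmark_of(camera, thing): "xyz" ([x, y, z] in m, in the coordinates of the camera as it stood for that picture, good to about 4 mm: a listed point, or the origin of a listed thing).
The state is a dict: "clock": time; "joints": joint angles; "joint_velocities": joint speeds; "joint_torque": joint torques, N m; "tool_pos": TCP position; "orientation": TCP orientation; "force": force on the tool from outside, world axes, zero at the start; "moment": the same for the moment, N m; "width": finger opening in m; "grip_force": force on a finger pad.
Only numpy, scipy, OpenCV 4.12 (cv2) and the standard library are available. Lean on these libraries where they do the work, as an engineer would, in place of code of your own. Each camera call takes 0.05 s, during which the arm holds its last target. There are 200 camera calls.

## Working session

There is one attempt and no reset: what is moved stays moved. The work goes in short steps, Python scripts to look and compute and a shell command to move; the robot and the scene stay as the last step left them, time stands still between calls to the robot, and variables do not carry over. Pictures are saved under pics/ and viewed, at most 10 in all, crops included, and the job is handed in when it is done.

```bash
ls; mkdir -p pics; cat > h.py <<'E'
from bench import *
import numpy as np, cv2
def w(cam,p):
    M=camera_model(cam)["cam_to_world"]; return (np.array(M)@np.r_[p,1])[:3]
E
python3 - <<'E'
from h import *
s=r.sense();print(s['clock'],s['tool_pos'],s['orientation'],s['width'],r.grip_point_offset,s['force'])
ims=[]
for c in("top","side"):
    p,d=camera(c);ims.append(p)
    for t in("tin_a_mid","cup_a_mid","mat","tape_mid","disc_mid"):
        for o in landmark_of(c,t):
            m=camera_model(c);q=o["xyz"];k=np.array(m["K"])@np.array([q[0],-q[1],-q[2]])
            print(c,t,round(o["confidence"],2),w(c,q).round(3),(k[:2]/k[2]).round())
cv2.imwrite("pics/top.png",cv2.resize(ims[0],(800,600)))
cv2.imwrite("pics/side.png",cv2.resize(ims[1],(800,600)))
E
```

```text
pics
0.0 [ 0.26317416 -0.56659339  0.4035854 ] [[ 9.06961640e-01  4.21212793e-01 -6.05397264e-04]
 [ 4.21213160e-01 -9.06959736e-01  1.87378456e-03]
 [ 2.40191085e-04 -1.95445201e-03 -9.99998061e-01]] 0.0850729902304481 0.1547 [-0.00265806  0.45008686 -0.1791243 ]
top tin_a_mid 0.95 [ 0.509 -0.319  0.044] [401. 246.]
top cup_a_mid 0.78 [0.566 0.365 0.045] [133. 229.]
top mat 0.3 [0.787 0.053 0.097] [253. 137.]
top tape_mid 0.78 [ 0.732 -0.022  0.032] [282. 162.]
side tin_a_mid 0.71 [ 0.501 -0.316  0.045] [312. 155.]
side cup_a_mid 0.59 [0.566 0.363 0.048] [248. 284.]
side cup_a_mid 0.23 [0.702 0.341 0.003] [196. 281.]
side mat 0.84 [ 0.506 -0.174 -0.001] [304. 186.]
side tape_mid 0.62 [ 0.727 -0.026  0.035] [229. 190.]
side disc_mid 0.64 [0.702 0.337 0.005] [196. 279.]
```

View pics/top.png

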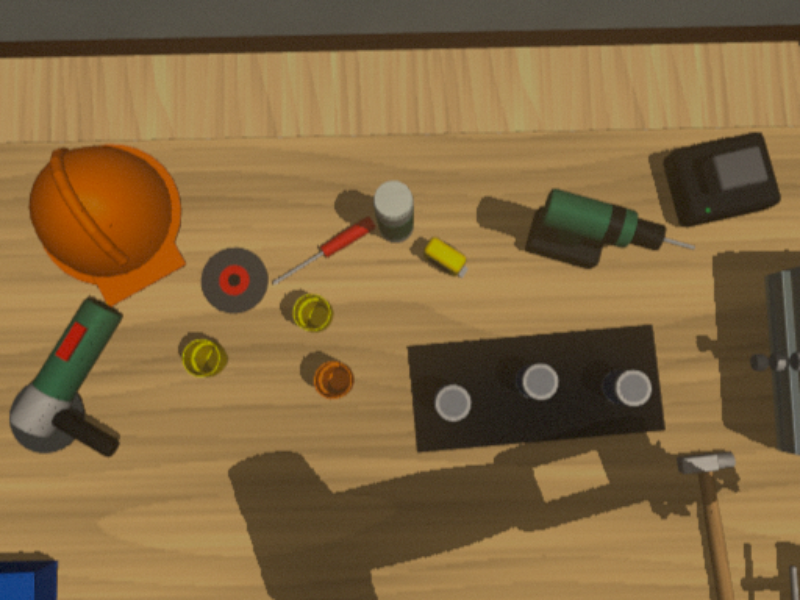

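View pics/side.png

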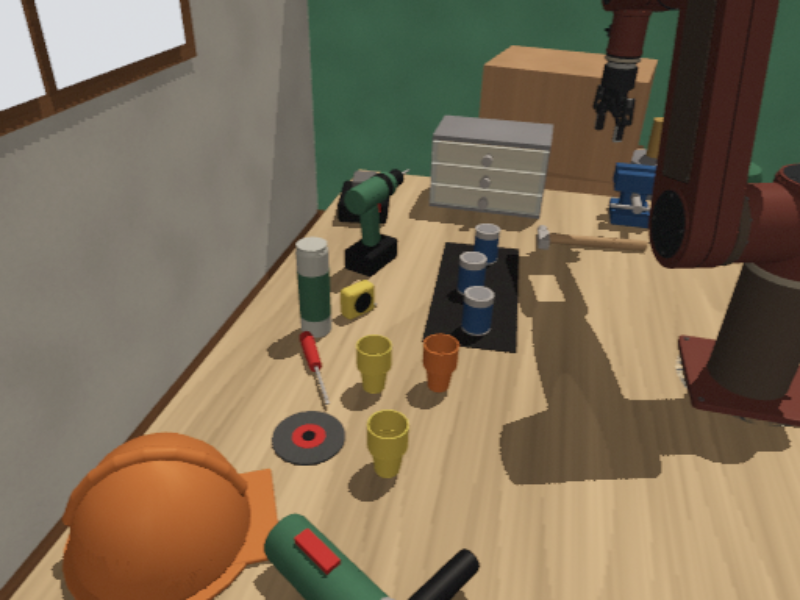

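The pictures show three cups. In the top view, two yellow ones sit at (313,313) and (204,357), and an orange look-alike at (334,379). The two yellow ones fit the description. The tins' lids are at (453,403), (540,381) and (632,388).

```bash
cat >> h.py <<'E'
def cloud(cam):
    p,d=camera(cam);m=camera_model(cam);K=np.array(m["K"]);v,u=np.mgrid[:384,:512]
    P=np.stack([(u-K[0,2])/K[0,0]*d,-(v-K[1,2])/K[1,1]*d,-d,np.ones_like(d)],-1)@np.array(m["cam_to_world"]).T
    return p,d,P[...,:3]
def circ(Q):
    A=np.c_[2*Q[:,:2],np.ones(len(Q))];s=np.linalg.lstsq(A,(Q[:,:2]**2).sum(1),rcond=None)[0]
    return s[:2],np.sqrt(s[2]+s[0]**2+s[1]**2)
E
python3 - <<'E'
from h import *
print(camera_model("top"))
G=dict(cupN=(.64,.17),cupF=(.566,.365),orange=(.53,.13),t1=(.49,-.09),t2=(.525,-.22),t3=(.51,-.319))
for c in("top","side"):
    p,d,P=cloud(c)
    H=cv2.cvtColor(p,cv2.COLOR_BGR2HSV)
    for n,g in G.items():
        m=(np.hypot(P[...,0]-g[0],P[...,1]-g[1])<.07)&(d>0)&(P[...,2]>.02)&(P[...,2]<.13)
        Q=P[m]
        if len(Q)<10: print(c,n,len(Q));continue
        zt=np.percentile(Q[:,2],98);R=Q[Q[:,2]>zt-.008]
        print(c,n,len(Q),"hue",np.median(H[m],0),"top",zt.round(4),len(R),"mid",((R.max(0)+R.min(0))/2).round(4),"ext",np.ptp(R,axis=0).round(3),"circ",*circ(R))
    if c=="top": cv2.imwrite("pics/crop.png",cv2.resize(p[170:270,100:240],None,fx=5,fy=5))
E
```

```text
{'K': array([[430.77512871,   0.        , 264.37865439],
       [  0.        , 430.77512871, 194.99585419],
       [  0.        ,   0.        ,   1.        ]]), 'cam_to_world': array([[-2.24894947e-02,  9.95017503e-01, -9.71307961e-02,
         5.38355411e-01],
       [-9.99746862e-01, -2.23190617e-02,  2.84096062e-03,
         2.98086683e-02],
       [ 6.58937314e-04,  9.71701003e-02,  9.95267571e-01,
         1.14998663e+00],
       [ 0.00000000e+00,  0.00000000e+00,  0.00000000e+00,
         1.00000000e+00]])}
top cupN 342 hue [ 25. 227. 126.] top 0.092 90 mid [0.6355 0.1876 0.0898] ext [0.059 0.058 0.011] circ [0.63536237 0.18800367] 0.028401282542406887
top cupF 457 hue [ 24. 229. 117.] top 0.0921 106 mid [0.5669 0.3621 0.089 ] ext [0.057 0.058 0.01 ] circ [0.56714662 0.3621363 ] 0.028463001261088
top orange 339 hue [ 14. 217. 125.] top 0.0923 84 mid [0.528  0.1554 0.0894] ext [0.056 0.059 0.009] circ [0.52807034 0.15585494] 0.028489518996494354
top t1 409 hue [ 17.  26. 116.] top 0.0873 345 mid [ 0.4955 -0.0894  0.0842] ext [0.068 0.138 0.01 ] circ [ 0.4949418  -0.09184451] 0.0
[... 535 characters left out ...]
0.364  0.0886] ext [0.059 0.063 0.01 ] circ [0.56459224 0.36489996] 0.028548751284507037
side orange 622 hue [ 11. 194. 121.] top 0.0912 135 mid [0.5256 0.1574 0.0878] ext [0.058 0.063 0.009] circ [0.52542447 0.15806909] 0.028385589357875548
side t1 333 hue [16. 32. 94.] top 0.086 147 mid [ 0.4948 -0.0906  0.0825] ext [0.074 0.137 0.009] circ [ 0.49243585 -0.09160662] 0.05832006897698406
side t2 162 hue [ 15.  24. 144.] top 0.0867 101 mid [ 0.5153 -0.2193  0.0838] ext [0.054 0.137 0.007] circ [ 0.51883816 -0.21552778] 0.04883528708983554
side t3 308 hue [105.   70.   75.5] top 0.0858 106 mid [ 0.5014 -0.3138  0.0826] ext [0.054 0.058 0.008] circ [ 0.50169826 -0.31218059] 0.021144672334568074
```

View pics/crop.png

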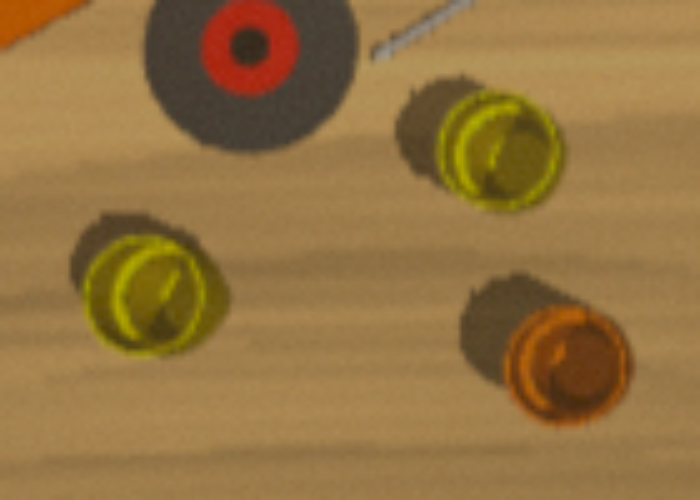

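The crop confirms it: yellow cups at crop (500,150) and (145,295), orange look-alike at (570,365). Both cup rims measure about 0.09 m high from two views, as expected. I'll move the near cup (0.634, 0.189) into the far cup (0.566, 0.363). First I turn the tool so x is world +y and y is world +x, then go above the near cup.

```bash
python3 -m crank '[[[0,0,0,-6.5],[0,0,0,-6.5],[0,0,0,-6.5],[0,0,0,-6.5],[0,0,0,-6.5],[0,0,0,-6.5],[0,0,0,-6.5],[0,0,0,-6.5],[0,0,0,-6.5],[0,0,0,-6.6]]]' && python3 -m crank '[[[0.033,0.016,0,0],[0.033,0.016,0,0],[0.033,0.016,0,0],[0.033,0.016,0,0],[0.033,0.016,0,0],[0.033,0.016,0,0],[0.033,0.016,0,0],[0.033,0.016,0,0]]]' && python3 -m crank '[[[0.033,0.016,0,0],[0.033,0.016,0,0],[0.033,0.016,0,0],[0.033,0.016,0,0],[0.033,0.016,0,0],[0.033,0.016,0,0],[0.033,0.016,0,0],[0.033,0.016,0,0]]]'  && python3 -m crank '[[[0.033,0.017,0,0],[0.033,0.017,0,0],[0.033,0.017,0,0],[0.033,0.017,0,0],[0.033,0.017,0,0],[0.033,0.017,0,0],[0.033,0.017,0,0],[0,0,0,0],[0,0,0,0]]]'
python3 - <<'E'
from h import *
s=r.sense();print(s['clock'],s['tool_pos'],s['orientation'].__repr__())
p,d,P=cloud("wrist");cv2.imwrite("pics/w1.png",p)
for g in((.634,.189),(.566,.363)):
    m=(np.hypot(P[...,0]-g[0],P[...,1]-g[1])<.06)&(d>0)&(P[...,2]>.082)&(P[...,2]<.1)
    Q=P[m];print(len(Q))
    if len(Q)>20:print(np.median(Q,0),((Q.max(0)+Q.min(0))/2).round(4),np.ptp(Q,axis=0),circ(Q))
E
```

```text
clock: 1.53
tool_pos: [0.2633, -0.5668, 0.4048]
orientation: [[-0.006, 1.0, 0.0], [1.0, 0.006, -0.0], [-0.0, 0.0, -1.0]]
force: [0.1, -0.5, 0.6]
width: 0.0853
grip_force: 0.0
clock: 2.2
tool_pos: [0.3916, -0.3012, 0.405]
orientation: [[0.0, 1.0, 0.001], [1.0, -0.0, -0.001], [-0.001, 0.001, -1.0]]
force: [0.9, 1.1, 0.6]
width: 0.0856
grip_force: 0.0
clock: 2.87
tool_pos: [0.5196, -0.0369, 0.405]
orientation: [[-0.0, 1.0, 0.001], [1.0, 0.0, -0.0], [-0.0, 0.001, -1.0]]
force: [0.4, -1.0, 0.2]
width: 0.0852
grip_force: 0.0
clock: 3.62
tool_pos: [0.6383, 0.1942, 0.4037]
orientation: [[-0.003, 1.0, -0.001], [1.0, 0.003, -0.0], [-0.0, -0.001, -1.0]]
force: [-0.7, -0.7, 0.8]
width: 0.0854
grip_force: 0.0
3.6167 [0.63832141 0.19420084 0.40367304] array([[-3.25348576e-03,  9.99993900e-01, -1.27110486e-03],
       [ 9.99994676e-01,  3.25316553e-03, -2.53922456e-04],
       [-2.49785793e-04, -1.27192423e-03, -9.99999160e-01]])
606
[0.63336333 0.18137178 0.08942758] [0.6334 0.1867 0.0872] [0.05937698 0.05929205 0.01015494] (array([0.63356487, 0.18721279]), np.float64(0.02834613583960684))
356
[0.57057074 0.33601366 0.08925465] [0.566  0.3396 0.0872] [0.05228758 0.0175785  0.0102997 ] (array([0.56564897, 0.35944647]), np.float64(0.027758719245066357))
```

View pics/w1.png

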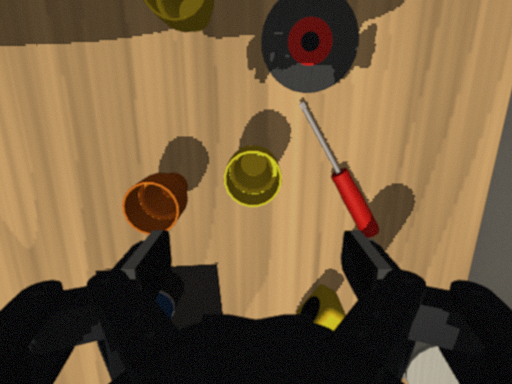

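The near yellow cup is in view at (252,178), with the orange one at (155,207). I descend on the yellow cup and grip its straight upper part.

```bash
python3 -m crank '[[[-0.007,-0.004,0,0],[0,0,0.036,0],[0,0,0.036,0],[0,0,0.036,0],[0,0,0.036,0],[0,0,0.033,0],[0,0,0,0]]]' && python3 -m crank '[[[0,0,0,0],[0,0,0,0],[0,0,0,0],[0,0,0,0],[0,0,0,0],[0,0,0,0],[0,0,0,0],[0,0,0,0]]]' 0.045 && python3 -m crank '[[[0,0,-0.02,0],[0,0,-0.03,0],[0,0,-0.03,0],[0,0,-0.03,0],[0,0,0,0]]]'
python3 - <<'E'
from h import *
s=r.sense();print(s['tool_pos'])
p,d,P=cloud("wrist");cv2.imwrite("pics/w2.png",p)
g=(.566,.363)
m=(np.hypot(P[...,0]-g[0],P[...,1]-g[1])<.06)&(d>0)&(P[...,2]>.082)&(P[...,2]<.1)
Q=P[m];print(len(Q))
if len(Q)>20:print(((Q.max(0)+Q.min(0))/2).round(4),np.ptp(Q,axis=0),circ(Q))
E
```

```text
clock: 4.25
tool_pos: [0.6301, 0.1825, 0.2199]
orientation: [[0.002, 1.0, -0.013], [1.0, -0.002, -0.003], [-0.003, -0.013, -1.0]]
force: [-2.7, -1.3, -1.8]
width: 0.0851
grip_force: 0.0
clock: 4.92
tool_pos: [0.6356, 0.1854, 0.2315]
orientation: [[-0.0, 1.0, 0.006], [1.0, 0.0, 0.001], [0.001, 0.006, -1.0]]
force: [-1.2, -1.0, 7.4]
width: 0.0582
grip_force: 64.9
clock: 5.33
tool_pos: [0.6363, 0.1858, 0.3475]
orientation: [[-0.001, 1.0, 0.014], [1.0, 0.001, 0.002], [0.002, 0.014, -1.0]]
force: [1.6, -0.5, 1.1]
width: 0.0585
grip_force: 64.6
[0.63633961 0.1858169  0.34749096]
0
```

```bash
python3 -m crank '[[[0.015,-0.006,-0.01,0],[0.03,-0.012,-0.01,0],[0.035,-0.013,0,0],[0.035,-0.013,0,0],[0.033,-0.012,0,0],[0.018,-0.008,0,0],[0.01,-0.004,0,0],[0,0,0,0],[0,0,0,0],[0,0,0,0]]]'
python3 - <<'E'
from h import *
for c in("side","top"):
    s=r.sense();print(s['clock'],s['tool_pos'],s['orientation'].round(3).tolist(),s['joint_velocities'].round(3))
    p,d,P=cloud(c);cv2.imwrite(f"pics/n1{c}.png",p[150:330,150:330] if c=="side" else p)
    H=cv2.cvtColor(p,cv2.COLOR_BGR2HSV)
    m=(H[...,0]>19)&(H[...,0]<32)&(H[...,1]>130)&(np.hypot(P[...,0]-.566,P[...,1]-.363)<.07)&(d>0)
    Q=P[m];
    if len(Q)<20: print(len(Q));continue
    for lo,hi in((.08,.098),(.1,.13),(.13,.15),(.15,.17),(.17,.19),(.19,.22),(.22,.26)):
        R=Q[(Q[:,2]>lo)&(Q[:,2]<hi)]
        if len(R)>15:print(c,lo,len(R),R.min(0).round(4),R.max(0).round(4),circ(R))
E
```

```text
clock: 6.22
tool_pos: [0.5665, 0.3601, 0.3573]
orientation: [[0.001, 1.0, -0.0], [1.0, -0.001, -0.001], [-0.001, -0.0, -1.0]]
force: [-0.2, -0.4, -0.6]
width: 0.0586
grip_force: 64.6
6.2167 [0.56649904 0.36013448 0.35728888] [[0.001, 1.0, -0.0], [1.0, -0.001, -0.001], [-0.001, -0.0, -1.0]] [-0.016 -0.004 -0.003  0.002 -0.001  0.003]
side 0.08 197 [0.5359 0.3335 0.08  ] [0.5939 0.3967 0.0925] (array([0.56458841, 0.36519113]), np.float64(0.028361541882003877))
side 0.1 16 [0.5481 0.374  0.126 ] [0.5783 0.3843 0.1295] (array([0.56361151, 0.36615384]), np.float64(0.01721125988051501))
side 0.13 105 [0.5448 0.3699 0.13  ] [0.5832 0.387  0.1498] (array([0.56370036, 0.36654494]), np.float64(0.018813636230850278))
side 0.15 119 [0.5427 0.3717 0.15  ] [0.5851 0.3897 0.1694] (array([0.56433083, 0.3670719 ]), np.float64(0.020959950866740743))
side 0.17 247 [0.5354 0.3355 0.1705] [0.5909 0.396  0.1899] (array([0.56474867, 0.36625872]), np.float64(0.02833362160843193))
side 0.19 585 [0.5366 0.335  0.19  ] [0.5952 0.3967 0.2198] (array([0.56526469, 0.36614191]), np.float64(0.028591350357657537))
6
[... 327 characters left out ...]
.13  ] (array([0.56703723, 0.37137413]), np.float64(0.00902348298824877))
top 0.13 108 [0.5484 0.3424 0.13  ] [0.5854 0.3827 0.1499] (array([0.56676697, 0.36257112]), np.float64(0.01742100759355526))
top 0.15 33 [0.5461 0.3625 0.1508] [0.5891 0.3804 0.1695] (array([0.56725338, 0.36339848]), np.float64(0.02058072008245567))
top 0.17 72 [0.5391 0.3331 0.17  ] [0.5949 0.3722 0.1898] (array([0.56676055, 0.35917552]), np.float64(0.025816160423330625))
top 0.19 139 [0.5369 0.3332 0.19  ] [0.5966 0.357  0.2187] (array([0.56751645, 0.36357141]), np.float64(0.0292220516975998))
top 0.22 26 [0.5085 0.3347 0.2212] [0.6269 0.3655 0.2595] (array([0.5685219 , 0.37752542]), np.float64(0.04806481467235094))
```

View pics/n1side.png

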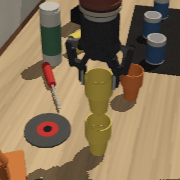

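The held cup is centred over the far cup to about 1 mm, with its foot near z = 0.128. Next: lower it about 85 mm.

```bash
python3 -m crank '[[[-0.001,0,0.01,0],[0,0,0.015,0],[0,0,0.015,0],[0,0,0.015,0],[0,0,0.012,0],[0,0,0.007,0],[0,0,0.004,0],[0,0,0,0],[0,0,0,0]]]' && python3 -m crank '[[[0,0,0.003,0],[0,0,0.002,0],[0,0,0,0]]]'&& python3 -m crank '[[[0,0,0.002,0],[0,0,0,0]]]'
```

```text
clock: 7.07
tool_pos: [0.5664, 0.3602, 0.2801]
orientation: [[-0.0, 1.0, 0.001], [1.0, 0.0, 0.0], [0.0, 0.001, -1.0]]
force: [-0.0, 0.3, 0.4]
width: 0.0588
grip_force: 64.6
clock: 7.32
tool_pos: [0.5661, 0.3603, 0.2748]
orientation: [[-0.0, 1.0, 0.0], [1.0, 0.0, 0.0], [0.0, 0.0, -1.0]]
force: [-0.4, -1.1, -1.5]
width: 0.0583
grip_force: 64.6
clock: 7.48
tool_pos: [0.5666, 0.3604, 0.2737]
orientation: [[-0.0, 1.0, 0.002], [1.0, 0.0, 0.001], [0.001, 0.002, -1.0]]
force: [0.1, 0.1, 2.4]
width: 0.0585
grip_force: 64.6
```

```bash
python3 -m crank '[[[0,0,0.001,0],[0,0,0.001,0],[0,0,0,0],[0,0,0,0]]]' 
python3 - <<'E'
from h import *
s=r.sense();print(s['force'].round(1),s['tool_pos'])
p,d,P=cloud("side");cv2.imwrite("pics/n2.png",cv2.resize(p[190:320,190:320],(520,520)))
H=cv2.cvtColor(p,cv2.COLOR_BGR2HSV)
m=(H[...,0]>19)&(H[...,0]<32)&(H[...,1]>130)&(np.hypot(P[...,0]-.566,P[...,1]-.363)<.06)&(d>0)
print(np.percentile(P[m][:,2],[1,50,98,99.5]))
E
```

```text
clock: 7.82
tool_pos: [0.567, 0.3606, 0.2734]
orientation: [[-0.0, 1.0, 0.004], [1.0, 0.0, 0.002], [0.002, 0.004, -1.0]]
force: [-0.1, -0.1, 8.5]
width: 0.0588
grip_force: 65.4
[-0.1 -0.1  8.5] [0.56701609 0.36062975 0.27338431]
[0.00161302 0.09788734 0.1330804  0.13448479]
```

View pics/n2.png

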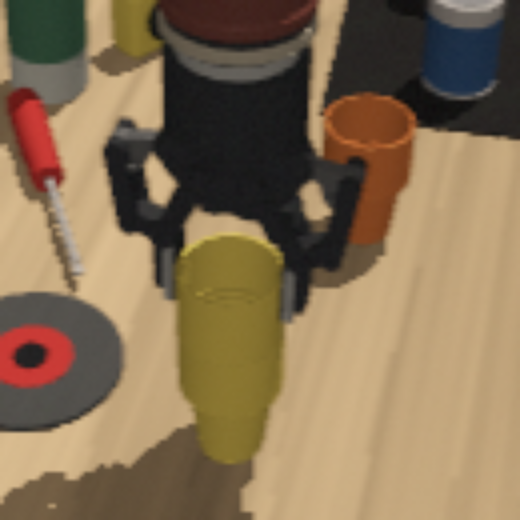

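The picture shows the cup fully nested: stack top 0.133, contact force up. I release, retreat, and measure the tins.

```bash
python3 -m crank '[[[0,0,-0.001,0],[0,0,0,0],[0,0,0,0],[0,0,0,0],[0,0,0,0]]]' 0.0854 && python3 -m crank '[[[0,0,-0.015,0],[0,0,-0.025,0],[0,0,-0.03,0],[0,0,-0.035,0],[0,0,-0.035,0],[0,0,-0.02,0],[0,0,0,0]]]'
python3 - <<'E'
from h import *
for c in("top","side"):
    p,d,P=cloud(c)
    m=(np.abs(P[...,0]-.5)<.1)&(np.abs(P[...,1]+.19)<.22)&(d>0)&(P[...,2]>.075)&(P[...,2]<.1)
    n,L=cv2.connectedComponents(m.astype(np.uint8))
    for i in range(1,n):
        Q=P[L==i]
        if len(Q)>20:print(c,len(Q),((Q.max(0)+Q.min(0))/2).round(4),np.ptp(Q,axis=0).round(3),np.median(Q,0).round(4))
    m=(np.hypot(P[...,0]-.566,P[...,1]-.363)<.06)&(d>0)&(P[...,2]>.12)&(P[...,2]<.15)
    Q=P[m];print(c,"stack",len(Q),Q[:,2].max(),((Q.max(0)+Q.min(0))/2).round(4),circ(Q))
E
```

```text
clock: 8.28
tool_pos: [0.5658, 0.3601, 0.2711]
orientation: [[-0.0, 1.0, -0.001], [1.0, 0.0, -0.0], [-0.0, -0.001, -1.0]]
force: [-0.6, -0.1, -0.4]
width: 0.0854
grip_force: 0.0
clock: 8.87
tool_pos: [0.5669, 0.3607, 0.4407]
orientation: [[-0.0, 1.0, 0.011], [1.0, 0.0, 0.005], [0.005, 0.011, -1.0]]
force: [0.0, 0.2, 0.3]
width: 0.0854
grip_force: 0.0
top 418 [ 0.5192 -0.1696  0.0821] [0.054 0.054 0.014] [ 0.519  -0.1695  0.0837]
top 423 [ 0.5062 -0.3159  0.0825] [0.054 0.055 0.014] [ 0.5057 -0.3155  0.0835]
top 411 [ 0.4882 -0.0326  0.0838] [0.054 0.054 0.013] [ 0.4884 -0.032   0.0836]
top stack 157 0.1352733391316996 [0.5672 0.3634 0.1277] (array([0.56751294, 0.36349021]), np.float64(0.028435071916591545))
side 116 [ 0.5017 -0.3139  0.0811] [0.054 0.059 0.011] [ 0.5017 -0.3072  0.0833]
side 144 [ 0.5154 -0.1676  0.081 ] [0.054 0.061 0.011] [ 0.5154 -0.1617  0.0832]
side 189 [ 0.4848 -0.0296  0.0812] [0.054 0.06  0.012] [ 0.4849 -0.0242  0.0831]
side stack 292 0.13548516979567493 [0.5648 0.366  0.1278] (array([0.56495642, 0.36641763]), np.float64(0.02846943561963534))
```

Tin positions agree in the two views: t1 (0.487,-0.032), t2 (0.517,-0.169), t3 (0.504,-0.315), tops at 0.083 (80 mm tin + 3 mm mat). I start weighing with t1.

```bash
python3 -m crank '[[[-0.037,-0.007,0,0],[-0.04,-0.008,0,0],[-0.04,-0.008,0,0],[-0.04,-0.008,0,0],[-0.04,-0.008,0,0],[-0.04,-0.008,0,0],[-0.04,-0.008,0,0],[-0.04,-0.008,0,0],[-0.04,-0.008,0,0],[-0.035,-0.008,0,0]]]' && python3 -m crank '[[[0,0,0.02,0],[0,0,0.03,0],[0,0,0.03,0],[0,0,0.03,0],[0,0,0,0],[0,0,0,0]]]'
python3 - <<'E'
from h import *
p,d,P=cloud("wrist")
s=r.sense();print(s['tool_pos'])
g=(.487,-.032)
m=(np.hypot(P[...,0]-g[0],P[...,1]-g[1])<.05)&(d>0)&(P[...,2]>.078)&(P[...,2]<.1)
Q=P[m];print(len(Q),((Q.max(0)+Q.min(0))/2).round(4),np.ptp(Q,axis=0).round(3))
E
```

```text
clock: 9.8
tool_pos: [0.4858, -0.0338, 0.4301]
orientation: [[0.0, 1.0, -0.003], [1.0, -0.0, 0.0], [0.0, -0.003, -1.0]]
force: [0.5, 0.3, 0.3]
width: 0.0853
grip_force: 0.0
clock: 10.3
tool_pos: [0.4859, -0.0315, 0.3193]
orientation: [[-0.0, 1.0, -0.006], [1.0, 0.0, 0.001], [0.001, -0.006, -1.0]]
force: [0.5, 0.2, 1.8]
width: 0.0853
grip_force: 0.0
[ 0.48695751 -0.03171835  0.32157538]
4155 [ 0.4882 -0.0326  0.0829] [0.055 0.056 0.01 ]
```

```bash
python3 -m crank '[[[0,0.002,0.025,0],[0,0,0.03,0],[0,0,0.03,0],[0,0,0.015,0],[0,0,0.008,0],[0,0,0,0]]]' && python3 -m crank '[[[0,0,0,0],[0,0,0,0],[0,0,0,0],[0,0,0,0],[0,0,0,0],[0,0,0,0],[0,0,0,0]]]' 0.04 && python3 -m crank '[[[0,0,-0.01,0],[0,0,-0.02,0],[0,0,-0.02,0],[0,0,-0.01,0],[0,0,0,0],[0,0,0,0],[0,0,0,0],[0,0,0,0]]]' && for i in 1 2 3 4; do python3 -m crank '[[[0,0,0,0],[0,0,0,0]]]' | grep -E 'force|tool_pos'; done
```

```text
clock: 10.85
tool_pos: [0.4894, -0.0317, 0.2138]
orientation: [[-0.001, 1.0, -0.001], [1.0, 0.001, 0.0], [0.0, -0.001, -1.0]]
force: [-0.2, 0.4, -0.3]
width: 0.0856
grip_force: 0.0
clock: 11.43
tool_pos: [0.4894, -0.0319, 0.2158]
orientation: [[-0.001, 1.0, 0.0], [1.0, 0.001, -0.001], [-0.001, 0.0, -1.0]]
force: [-6.5, 0.6, 8.2]
width: 0.0549
grip_force: 61.8
clock: 12.1
tool_pos: [0.4884, -0.0316, 0.2722]
orientation: [[-0.0, 1.0, -0.003], [1.0, 0.0, 0.001], [0.001, -0.003, -1.0]]
force: [-0.2, 0.5, -6.4]
width: 0.0547
grip_force: 65.7
tool_pos: [0.4887, -0.0317, 0.2727]
force: [-0.4, -0.5, -7.2]
grip_force: 65.7
tool_pos: [0.4891, -0.0318, 0.2733]
force: [-0.1, -0.4, -6.9]
grip_force: 65.7
tool_pos: [0.4892, -0.0318, 0.2736]
force: [-0.1, -0.5, -6.4]
grip_force: 65.7
tool_pos: [0.4892, -0.0318, 0.2737]
force: [1.3, 0.2, -7.7]
grip_force: 65.7
```

t1 reads about 6.9 N, or 0.70 kg. That is near the allowed maximum, but I'll lift the others to compare as asked. I put t1 back and go to t2.

```bash
python3 -m crank '[[[0,0,0.01,0],[0,0,0.02,0],[0,0,0.015,0],[0,0,0.008,0],[0,0,0.004,0],[0,0,0.002,0],[0,0,0,0],[0,0,0,0]]]' && python3 -m crank '[[[0,0,0,0],[0,0,0,0],[0,0,0,0],[0,0,0,0],[0,0,0,0]]]' 0.0854 && python3 -m crank '[[[0,0,-0.02,0],[0,0,-0.03,0],[0,0,-0.03,0],[0,0,-0.03,0],[-0.015,0.004,-0.005,0],[-0.035,0.007,0,0],[-0.035,0.007,0,0],[-0.035,0.007,0,0],[-0.017,0.004,0,0],[0,0,0,0]]]' && python3 -m crank '[[[0,0,0,0],[0,0,0,0]]]'
python3 - <<'E'
from h import *
p,d,P=cloud("wrist")
s=r.sense();print(s['tool_pos'])
for g in((.517,-.169),(.487,-.032)):
    m=(np.hypot(P[...,0]-g[0],P[...,1]-g[1])<.05)&(d>0)&(P[...,2]>.078)&(P[...,2]<.1)
    Q=P[m];print(len(Q))
    if len(Q):print(((Q.max(0)+Q.min(0))/2).round(4),np.ptp(Q,axis=0).round(3))
E
```

```text
clock: 13.43
tool_pos: [0.4888, -0.0316, 0.2159]
orientation: [[-0.001, 1.0, -0.003], [1.0, 0.001, 0.0], [0.0, -0.003, -1.0]]
force: [-10.4, 2.2, 7.9]
width: 0.055
grip_force: 67.6
clock: 13.85
tool_pos: [0.4896, -0.0319, 0.2152]
orientation: [[-0.0, 1.0, 0.001], [1.0, 0.0, -0.0], [-0.0, 0.001, -1.0]]
force: [-0.7, 0.8, -1.0]
width: 0.0853
grip_force: 0.0
clock: 14.68
tool_pos: [0.5187, -0.1723, 0.3301]
orientation: [[0.003, 1.0, 0.001], [1.0, -0.003, -0.002], [-0.002, 0.001, -1.0]]
force: [-0.4, 0.1, 0.5]
width: 0.0856
grip_force: 0.0
clock: 14.85
tool_pos: [0.518, -0.1683, 0.3294]
orientation: [[0.0, 1.0, -0.001], [1.0, -0.0, 0.001], [0.001, -0.001, -1.0]]
force: [0.2, 1.2, -0.8]
width: 0.0857
grip_force: 0.0
[ 0.5179849  -0.16791913  0.3294386 ]
3769
[ 0.5168 -0.1707  0.0818] [0.056 0.056 0.007]
2830
[ 0.4878 -0.0468  0.0819] [0.055 0.026 0.008]
```

```bash
python3 -m crank '[[[-0.002,-0.001,0.025,0],[0,0,0.03,0],[0,0,0.03,0],[0,0,0.02,0],[0,0,0.009,0],[0,0,0,0]]]' && python3 -m crank '[[[0,0,0,0],[0,0,0,0],[0,0,0,0],[0,0,0,0],[0,0,0,0],[0,0,0,0],[0,0,0,0]]]' 0.04 && python3 -m crank '[[[0,0,-0.01,0],[0,0,-0.02,0],[0,0,-0.02,0],[0,0,-0.01,0],[0,0,0,0],[0,0,0,0],[0,0,0,0],[0,0,0,0]]]' && for i in 1 2 3 4; do python3 -m crank '[[[0,0,0,0],[0,0,0,0]]]' | grep -E 'force|tool_pos'; done; python3 -m crank '[[[0,0,0.01,0],[0,0,0.02,0],[0,0,0.015,0],[0,0,0.008,0],[0,0,0.004,0],[0,0,0.002,0],[0,0,0,0],[0,0,0,0]]]'
```

```text
clock: 15.4
tool_pos: [0.516, -0.1692, 0.2133]
orientation: [[-0.002, 1.0, -0.004], [1.0, 0.002, 0.002], [0.002, -0.004, -1.0]]
force: [-0.4, 0.4, -0.5]
width: 0.0859
grip_force: 0.0
clock: 15.98
tool_pos: [0.5183, -0.1713, 0.2181]
orientation: [[-0.0, 1.0, 0.004], [1.0, 0.0, -0.002], [-0.002, 0.004, -1.0]]
force: [-0.3, 1.3, 6.6]
width: 0.0549
grip_force: 63.8
clock: 16.65
tool_pos: [0.5165, -0.1705, 0.2742]
orientation: [[-0.0, 1.0, -0.002], [1.0, 0.0, 0.001], [0.001, -0.002, -1.0]]
force: [-0.4, -0.0, -2.7]
width: 0.0549
grip_force: 63.8
tool_pos: [0.5169, -0.1706, 0.2747]
force: [0.3, 0.0, -1.3]
grip_force: 63.8
tool_pos: [0.5171, -0.1708, 0.2753]
force: [0.2, -1.2, -1.2]
grip_force: 63.8
tool_pos: [0.5172, -0.1708, 0.2756]
force: [0.3, -0.5, -1.3]
grip_force: 63.8
tool_pos: [0.5172, -0.1708, 0.2757]
force: [0.5, 0.6, -1.5]
grip_force: 63.8
clock: 17.98
tool_pos: [0.5168, -0.1705, 0.2181]
orientation: [[-0.001, 1.0, -0.003], [1.0, 0.001, 0.001], [0.001, -0.003, -1.0]]
force: [-9.5, 3.7, 12.9]
width: 0.0548
grip_force: 65.5
```

t2 reads about 1.4 N, so it is light. I release it and go to t3 at (0.504,-0.3155).

```bash
python3 -m crank '[[[0,0,0,0],[0,0,0,0],[0,0,0,0],[0,0,0,0],[0,0,0,0]]]' 0.0854 && python3 -m crank '[[[0,0,-0.02,0],[0,0,-0.03,0],[0,0,-0.03,0],[0,0,-0.03,0],[-0.015,-0.001,-0.005,0],[-0.035,-0.004,0,0],[-0.04,-0.004,0,0],[-0.035,-0.003,0,0],[-0.02,-0.001,0,0],[0,0,0,0]]]' && python3 -m crank '[[[0,0,0,0],[0,0,0,0]]]'
python3 - <<'E'
from h import *
p,d,P=cloud("wrist")
s=r.sense();print(s['tool_pos'])
for g in((.504,-.3155),(.517,-.169)):
    m=(np.hypot(P[...,0]-g[0],P[...,1]-g[1])<.05)&(d>0)&(P[...,2]>.078)&(P[...,2]<.1)
    Q=P[m];print(len(Q))
    if len(Q):print(((Q.max(0)+Q.min(0))/2).round(4),np.ptp(Q,axis=0).round(3))
E
```

```text
clock: 18.4
tool_pos: [0.5173, -0.1709, 0.2167]
orientation: [[-0.0, 1.0, 0.0], [1.0, 0.0, -0.0], [-0.0, 0.0, -1.0]]
force: [0.8, -0.3, 0.5]
width: 0.0851
grip_force: 0.0
clock: 19.23
tool_pos: [0.5035, -0.3198, 0.3318]
orientation: [[0.004, 1.0, 0.0], [1.0, -0.004, -0.002], [-0.002, 0.0, -1.0]]
force: [-0.5, 0.3, -0.6]
width: 0.0854
grip_force: 0.0
clock: 19.4
tool_pos: [0.5042, -0.3152, 0.3313]
orientation: [[-0.0, 1.0, -0.001], [1.0, 0.0, 0.001], [0.001, -0.001, -1.0]]
force: [0.1, 0.0, 0.3]
width: 0.0853
grip_force: 0.0
[ 0.50429333 -0.31477941  0.33132225]
3723
[ 0.5036 -0.3167  0.0818] [0.055 0.056 0.007]
1786
[ 0.5154 -0.189   0.0819] [0.051 0.019 0.008]
```

```bash
python3 -m crank '[[[-0.001,-0.001,0.025,0],[0,0,0.03,0],[0,0,0.03,0],[0,0,0.02,0],[0,0,0.01,0],[0,0,0,0]]]' && python3 -m crank '[[[0,0,0,0],[0,0,0,0],[0,0,0,0],[0,0,0,0],[0,0,0,0],[0,0,0,0],[0,0,0,0]]]' 0.04 && python3 -m crank '[[[0,0,-0.01,0],[0,0,-0.02,0],[0,0,-0.02,0],[0,0,-0.01,0],[0,0,0,0],[0,0,0,0],[0,0,0,0],[0,0,0,0]]]' && for i in 1 2 3 4; do python3 -m crank '[[[0,0,0,0],[0,0,0,0]]]' | grep -E 'force|tool_pos'; done; python3 -m crank '[[[0,0,0.01,0],[0,0,0.02,0],[0,0,0.015,0],[0,0,0.008,0],[0,0,0.004,0],[0,0,0.002,0],[0,0,0,0],[0,0,0,0]]]'
```

```text
clock: 19.95
tool_pos: [0.5025, -0.3148, 0.2139]
orientation: [[-0.002, 1.0, -0.004], [1.0, 0.002, 0.004], [0.004, -0.004, -1.0]]
force: [-0.3, 0.4, 0.3]
width: 0.0851
grip_force: 0.0
clock: 20.53
tool_pos: [0.5041, -0.3174, 0.2192]
orientation: [[-0.0, 1.0, 0.003], [1.0, 0.0, -0.002], [-0.002, 0.003, -1.0]]
force: [-1.7, 0.3, 6.0]
width: 0.0549
grip_force: 64.0
clock: 21.2
tool_pos: [0.5026, -0.3163, 0.275]
orientation: [[-0.0, 1.0, -0.002], [1.0, 0.0, 0.002], [0.002, -0.002, -1.0]]
force: [-0.3, 1.1, -4.0]
width: 0.0548
grip_force: 64.1
tool_pos: [0.5029, -0.3166, 0.2756]
force: [0.2, -0.2, -3.2]
grip_force: 64.1
tool_pos: [0.5031, -0.3168, 0.2763]
force: [0.0, 0.5, -3.0]
grip_force: 64.1
tool_pos: [0.5032, -0.3168, 0.2766]
force: [0.3, -0.7, -2.9]
grip_force: 64.1
tool_pos: [0.5032, -0.3168, 0.2768]
force: [1.0, -0.3, -3.4]
grip_force: 64.1
clock: 22.53
tool_pos: [0.5029, -0.3166, 0.2193]
orientation: [[-0.001, 1.0, -0.002], [1.0, 0.001, 0.001], [0.001, -0.002, -1.0]]
force: [-8.7, 5.8, 12.1]
width: 0.055
grip_force: 65.6
```

t3 reads about 3.1 N, so t1 is the heaviest (6.9 / 1.4 / 3.1 N). I release t3 and return to t1.

```bash
python3 -m crank '[[[0,0,0,0],[0,0,0,0],[0,0,0,0],[0,0,0,0],[0,0,0,0]]]' 0.0854 && python3 -m crank '[[[0,0,-0.02,0],[0,0,-0.03,0],[0,0,-0.03,0],[0,0,-0.03,0],[0.015,-0.001,-0.005,0],[0.035,-0.002,0,0],[0.04,-0.002,0,0],[0.04,-0.002,0,0],[0.04,-0.002,0,0],[0.04,-0.002,0,0]]]' && python3 -m crank '[[[0.04,-0.002,0,0],[0.025,-0.001,0,0],[0.01,0,0,0],[0,0,0,0],[0,0,0,0],[0,0,0,0]]]'
python3 - <<'E'
from h import *
p,d,P=cloud("wrist")
s=r.sense();print(s['tool_pos'])
g=(.487,-.032)
m=(np.hypot(P[...,0]-g[0],P[...,1]-g[1])<.05)&(d>0)&(P[...,2]>.078)&(P[...,2]<.1)
Q=P[m];print(len(Q),((Q.max(0)+Q.min(0))/2).round(4),np.ptp(Q,axis=0).round(3))
E
```

```text
clock: 22.95
tool_pos: [0.5033, -0.3169, 0.2178]
orientation: [[-0.0, 1.0, 0.0], [1.0, 0.0, -0.0], [-0.0, 0.0, -1.0]]
force: [-0.2, 0.1, 0.0]
width: 0.0853
grip_force: 0.0
clock: 23.78
tool_pos: [0.4917, -0.1052, 0.3328]
orientation: [[0.001, 1.0, 0.0], [1.0, -0.001, -0.0], [-0.0, 0.0, -1.0]]
force: [0.6, -0.1, -0.5]
width: 0.0854
grip_force: 0.0
clock: 24.28
tool_pos: [0.4894, -0.033, 0.3328]
orientation: [[0.001, 1.0, 0.0], [1.0, -0.001, -0.001], [-0.001, 0.0, -1.0]]
force: [0.1, -0.4, -0.9]
width: 0.0856
grip_force: 0.0
[ 0.48939893 -0.033162    0.33270244]
3710 [ 0.4879 -0.0319  0.0818] [0.055 0.055 0.007]
```

```bash
python3 -m crank '[[[0.001,-0.001,0.025,0],[0,0,0.03,0],[0,0,0.03,0],[0,0,0.022,0],[0,0,0.01,0],[0,0,0,0]]]' && python3 -m crank '[[[0,0,0,0],[0,0,0,0],[0,0,0,0],[0,0,0,0],[0,0,0,0],[0,0,0,0],[0,0,0,0],[0,0,0,0]]]' 0.04 && python3 -m crank '[[[0,0,-0.01,0],[0,0,-0.02,0],[0,0,-0.03,0],[0,0,-0.03,0],[0,0,-0.03,0],[0,0,-0.03,0],[0,0,-0.015,0],[0,0,0,0],[0,0,0,0],[0,0,0,0]]]' && python3 -m crank '[[[0.01,0.002,0,0],[0.025,0.005,0,0],[0.035,0.007,0,0],[0.035,0.007,0,0],[0.035,0.007,0,0],[0.035,0.007,0,0],[0.035,0.007,0,0],[0.035,0.007,0,0],[0.035,0.007,0,0],[0.035,0.007,0,0]]]' && python3 -m crank '[[[0.03,0.006,0,0],[0.025,0.005,0,0],[0.015,0.003,0,0],[0.008,0.001,0,0],[0,0,0,0],[0,0,0,0],[0,0,0,0],[0,0,0,0],[0,0,0,0]]]'
cat > fin.py <<'E'
from h import *
s=r.sense();print(s['clock'],s['tool_pos'],s['joint_velocities'].round(3),s['force'].round(1))
for c in("side","top"):
    p,d,P=cloud(c)
    if c=="side":cv2.imwrite("pics/fin%d.png"%(s['clock']*10),cv2.resize(p[130:320,150:340],(570,570)))
    H=cv2.cvtColor(p,cv2.COLOR_BGR2HSV);near=(np.hypot(P[...,0]-.566,P[...,1]-.363)<.06)&(d>0)
    yel=(H[...,0]>19)&(H[...,0]<32)&(H[...,1]>130)&near&(P[...,2]>.1)&(P[...,2]<.14)
    blu=(H[...,0]>95)&(H[...,0]<125)&(H[...,1]>90)&near&(P[...,2]>.14)
    for n,m in(("stack",yel),("tin",blu)):
        Q=P[m];print(c,n,len(Q))
        if len(Q)>15:print(Q.min(0).round(4),Q.max(0).round(4),circ(Q))
E
python3 fin.py
```

```text
clock: 24.83
tool_pos: [0.4869, -0.0317, 0.2131]
orientation: [[0.002, 1.0, -0.005], [1.0, -0.002, 0.001], [0.001, -0.005, -1.0]]
force: [-0.2, 0.6, -0.2]
width: 0.0855
grip_force: 0.0
clock: 25.5
tool_pos: [0.4889, -0.0312, 0.2177]
orientation: [[-0.0, 1.0, 0.003], [1.0, 0.0, -0.001], [-0.001, 0.003, -1.0]]
force: [-3.0, -1.2, 5.7]
width: 0.0544
grip_force: 63.0
clock: 26.33
tool_pos: [0.4873, -0.0305, 0.3789]
orientation: [[-0.0, 1.0, -0.003], [1.0, 0.0, 0.001], [0.001, -0.003, -1.0]]
force: [-0.3, 0.7, -7.7]
width: 0.0546
grip_force: 65.9
clock: 27.17
tool_pos: [0.5503, 0.2865, 0.3778]
orientation: [[-0.0, 1.0, -0.004], [1.0, 0.0, -0.001], [-0.001, -0.004, -1.0]]
force: [0.4, -0.3, -6.6]
width: 0.0548
grip_force: 65.9
clock: 27.92
tool_pos: [0.5662, 0.3611, 0.3809]
orientation: [[0.001, 1.0, 0.0], [1.0, -0.001, -0.0], [-0.0, 0.0, -1.0]]
force: [0.2, 0.4, -7.0]
width: 0.0549
grip_force: 65.9
27.9167 [0.56623307 0.36112562 0.38086144] [-0.    -0.002 -0.005  0.    -0.001  0.001] [ 0.2  0.4 -7. ]
side stack 560
[0.5354 0.3356 0.1   ] [0.5944 0.397  0.1343] (array([0.56504629, 0.36651947]), np.float64(0.028486532895689854))
side tin 544
[0.5379 0.369  0.1717] [0.5927 0.3936 0.2313] (array([0.56493649, 0.3628121 ]), np.float64(0.026964827929166414))
top stack 132
[0.5387 0.3339 0.1001] [0.5963 0.3678 0.135 ] (array([0.56748057, 0.36347136]), np.float64(0.02861813388810924))
top tin 0
```

```bash
python3 -m crank '[[[0.001,0,0,0],[0.001,0,0.001,0],[0,0,0,0],[0,0,0,0],[0,0,0,0],[0,0,0,0],[0,0,0,0],[0,0,0,0],[0,0,0,0],[0,0,0,0]]]' && python3 fin.py; ls pics
```

```text
clock: 28.85
tool_pos: [0.5661, 0.3642, 0.3797]
orientation: [[-0.0, 1.0, 0.0], [1.0, 0.0, 0.0], [0.0, 0.0, -1.0]]
force: [0.7, 0.1, -5.9]
width: 0.0545
grip_force: 65.9
28.85 [0.56606451 0.36422358 0.37972009] [ 0.001 -0.001  0.    -0.001  0.001  0.001] [ 0.7  0.1 -5.9]
side stack 532
[0.5354 0.3356 0.1   ] [0.5941 0.3982 0.1344] (array([0.56514247, 0.36655171]), np.float64(0.02853342869180337))
side tin 558
[0.5383 0.3713 0.171 ] [0.5927 0.3956 0.2304] (array([0.56489428, 0.36591427]), np.float64(0.026979419281971267))
top stack 135
[0.5387 0.3343 0.1003] [0.5961 0.3711 0.1373] (array([0.56747248, 0.3634749 ]), np.float64(0.02865418597102498))
top tin 0
crop.png
fin279.png
fin288.png
n1side.png
n1top.png
n2.png
side.png
top.png
w1.png
w2.png
```

View pics/fin279.png

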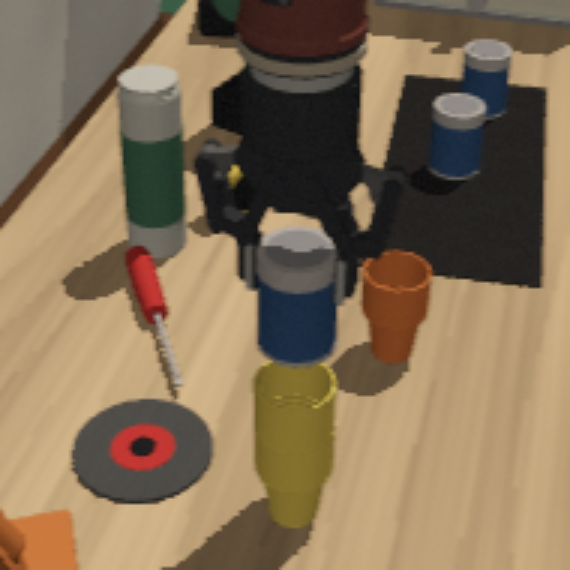

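The picture shows the tin at (297,295) held upright and centred over the nested stack at (293,440), with the other two tins upright on the mat. The arm is still and the gap is about 3 cm, so I hand in.

```bash
python3 -c "
from bench import r
print(r.sign_off())"
```

```text
the job is handed in; nothing more can be done
None
```

The cups are nested upright, and the heaviest tin (about 0.70 kg, against about 0.14 and 0.32 kg) is held still and upright, centred about 3 cm above them; the other two tins stand upright on the mat, and the job was handed in at about 29 s.

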